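Shake a dust filter clean with its hand crank

ROBOT

A 6-joint arm with a two-finger parallel gripper is mounted at the origin on the work surface. World frame = base frame: x ahead of the robot, y to its left, z up, the work surface at z = 0. Lengths are in m, angles in rad, forces in N, time in s.
With the tool pointing down it reaches from about 0.375 to 0.9 m from the base axis. Payload 3.1 kg.
Tool frame: the origin (TCP) lies on the centre line of the jaws, within the pads' length; the fingertips stand 19 mm ahead of it and the grasp point (between the pads) is the TCP; z points along the fingers, y is the line along which they close (so a half turn about z gives the same grasp; the last joint's range is limited). The gripper opens to 85 mm and grips with 20 to 120 N. Pads are 22 mm wide; open, the fingers measure 114 mm over their backs; the gripper's body (76 mm by 85 mm) begins 54 mm behind the grasp point. The pads swing forward as they close: fully open they stand 13 mm farther back than shut.
Start: joints at [-1.294, 0.527, 1.433, -0, 1.181, -0.178], TCP at [0.275, -0.561, 0.25] pointing down, gripper open.
Joint ranges: [-3.08, 3.08], [-0.75, 2.2], [0.22, 2.44], [-1.43, 4.57], [0, 2.65], [-2.85, 2.85]. Speed limits (rad/s): [2.79, 2.79, 3.14, 3.14, 3.14, 3.14].

INTERFACE

Orientations are given as a unit quaternion [x, y, z, w].
In Python, from station import manip gives the robot as it stands.
- The arm moves only by the tool servo_tool, never from a script. Its argument "rows" is a list that holds one entry, the list of rows, each a list of 7 numbers: the turn, a rotation vector about the tool's x, y, z in degrees, then the shift along the tool's x, y, z in m, then the gripper command: -1 is shut, 1 is fully open, values between are in proportion. In form: [[[wx, wy, wz, tx, ty, tz, jaw], ...]]. A call has 1 to 8 rows; each row shifts and turns the commanded pose from where the row before left it, along the tool's axes as they then stand; what a row does not reach is not made up. A row lasts 1/12 s, in which the tool goes at most 41.7 mm and 7.16 degrees, less where a joint would pass 70% of its speed; a pose out of reach is approached as far as the arm can. A call is refused whole if a number of a shift passes 0.0417 or a number of a turn 7.16, either way. A call with a gripper value outside its range is refused whole. The fingers move at their own pace and stop on an object; "squeeze" is the grip in N (left out, the last holds). Time passes only in rows, so rows that do not move let the fingers close. It gives the time, the measured TCP pose, the force, the opening and the grip force at its end, in the units of the state.
- manip.sense(): the state, without advancing time (a new reading comes with each control period).
- manip.snapshot(name): name is "scene" or "top" or "wrist"; returns the picture (420x560x3 uint8, blue, green, red); there is no depth.
- manip.camera_info(name): a dict with "K" (3x3 intrinsics, pixels), "camera_from_world" (4x4, takes a point from world to camera coordinates). Camera axes: x right, y down, z forward; pixel columns grow to the right and rows downward; lengths in m; the calibration is good to about 2 mm. A picture is of the moment at which its call begins: read the wrist's pose just before it. camera_info takes no time and is no camera call; for the wrist camera it gives the pose at the moment of the call.
- manip.sign_off(): hands the job in; it is judged then, once.
The state is a dict: "t": time; "q": joint angles; "qd": joint speeds; "tau": joint torques, N m; "tcp_pos": TCP position; "tool_rot": TCP orientation; "force": force on the tool from outside, world axes, zero at the start; "ft_torque": the same for the moment, N m; "finger_gap": opening from 0.0 (shut) to 1.0 (fully open); "gripper_force": force on a finger pad.
Only numpy, scipy, OpenCV 4.12 (cv2) and the standard library are available. Lean on these libraries where they do the work, as an engineer would, in place of code of your own. Each camera call takes 0.05 s, during which the arm holds its last target. There are 200 camera calls.

TASK

The dust filter needs a shake-down. First shut the suction port by sliding its orange-posted blade fully in; then, holding the red crank grip pressed lightly down (about 12 N) the whole way round, crank the filter two full turns clockwise as seen from above, counted from the yellow mark, at one steady speed of about seven and a half seconds a turn so that the pointer stays in the green, right through the heavy spot in each turn without stalling there or letting it run away after. Stop with the grip back over the yellow mark, let go, and leave the bowl, bottle, brush and turned spindle alone.

Things in the scene. Friction and masses are not known exactly. Their poses are not given: they have to be found in the camera images.
- canister: Blue and white round filter canister, fixed to the bench, 210 mm across, 150 mm tall to the lid's top. Origin: centre of its underside, z up. Its own -x axis points to the yellow park mark on the lid rim; on its +x side a brass plunger in grey guides is driven by the crank. The coloured speed scale runs clockwise along the rim from its +y side.
- hub (a point): Centre of the lid's top, 150 mm above the bench, where the crank spindle comes out. The spindle is out of true: it leans 2 to 4 degrees to a side that differs each time, so the grip rises and falls by 4 to 11 mm in all each turn, and the centre of its circle, up at grip height, lies up to 6 mm from above this point.
- crank (a joint): Crank turn, rad, positive clockwise from above. 0: grip over the yellow mark (canister's -x side); 12.57: there again after two turns. Starts within 0.35 of 0; endless. Radius 75 mm, spindle axis to grip axis. A spring makes it heavy from 1.2 to 3.1 rad of each turn (up to 14 N at the grip, most near 2.1), then drives it forward as strongly from 3.2 to 5; near 0 it is light and stays put.
- press (a joint): How far the red grip is pushed down on its sprung pin, in m: 0 free, 0.009 at the stop. The spring takes 3 N per mm (12 N is 4 mm). The shaker works only while the grip is held between 1.3 mm (4 N) and 6.7 mm (20 N) down.
- grip_center (a point): Centre (half-way up) of the red upright round crank grip, 26 mm across and 52 mm tall, about 226 mm above the bench when not pressed. It spins freely on its pin, so that a hand holding it need not turn. Its foot stands 12 mm above the flat crank arm.
- pointer (a joint): Speed pointer on the lid: reads the crank speed in rad/s, smoothed over about 1 s (it takes some 3 s to come up). Green band 0.5 to 1.25; below is white (too slow), above is red (too fast). Aim at 0.85. At rest it settles at 0.
- port: Suction port fixed to the bench: aluminium frame 130 x 130 mm, 43 mm tall, with a black round mouth 100 mm across rising to 83 mm. Origin at the centre of its underside, z up. Its steel blade sticks out on its own +x side and is shut by sliding it in the port's -x direction.
- blade (a joint): How far the blade is slid in, in m: 0 open, 0.050 fully shut against a stop. It starts between 0 and 0.012. Sliding friction about 3 N.
- blade_post (a point): Centre (half-way up) of the blade's orange upright post, 20 mm across, standing from 35 to 85 mm above the bench; this point is 63 mm above the bench. On the port's x axis, 135 mm from its centre when open and 85 mm when shut.
- bowl_rim (a point): Bystander: small turned wooden bowl, 130 mm across, 55 mm tall; this point is the centre of its mouth.
- finish_mid (a point): Bystander: amber bottle with white cap, 60 mm across, 150 mm tall; this point is at its centre.
- brush: Bystander: flat brush lying on the bench, about 200 mm long.
- spindle_mid (a point): Bystander: turned wooden spindle standing on its foot, 44 mm across, 90 mm tall; this point is at its centre.
There are look-alikes about, which are no part of the job. Leave any turquoise look-alike of the canister alone.

How it is judged:
By the outcome, as a careful person would: the job done as asked, in the order asked, and still so for the second after the job is handed in, with the robot touching nothing.
It also fails if it takes over 72 s, if anything falls off the work surface, if the arm or the gripper's body presses on something with over 40 N, if the wrist force passes 120 N, or if a joint passes its speed limit or range.

## Working session

There is one attempt and no reset: what is moved stays moved. The work goes in short steps, Python scripts to look and compute and a tool call to move; the robot and the scene stay as the last step left them, time stands still between calls to the robot, and variables do not carry over. Pictures are saved under pics/ and viewed, at most 10 in all, crops included, and the job is handed in when it is done.

Besides the shell and the picture viewer there is one more tool, called after "Request:" by a JSON object that holds its "op" and its "data". servo_tool: Moves the arm, as the interface text tells. Its arguments: {"type":"object","properties":{"rows":{"type":"array","items":{"type":"array","items":{"type":"array","items":{"type":"number"}}}},"squeeze":{"type":"number"}},"required":["rows"]}

```bash
mkdir -p pics; python3 - <<'E'
from station import manip
import cv2, numpy as np
for n in("scene","top"):
    cv2.imwrite(f"pics/{n}0.png",manip.snapshot(n)); c=manip.camera_info(n); print(n,np.round(c["K"],1).tolist(),np.round(c["camera_from_world"],3).tolist())
print(manip.sense())
E
```

```text
scene [[540.3, 0.0, 278.3], [0.0, 540.3, 218.2], [0.0, 0.0, 1.0]] [[-0.864, 0.504, -0.005, 0.412], [0.336, 0.568, -0.751, -0.121], [-0.376, -0.651, -0.66, 1.955], [0.0, 0.0, 0.0, 1.0]]
top [[378.9, 0.0, 278.7], [0.0, 378.9, 213.3], [0.0, 0.0, 1.0]] [[0.019, -1.0, -0.006, 0.099], [-0.992, -0.018, -0.128, 0.547], [0.127, 0.008, -0.992, 1.419], [0.0, 0.0, 0.0, 1.0]]
{'t': 0.1, 'q': array([-1.29450968e+00,  5.28378632e-01,  1.43376920e+00, -1.77760392e-06,
        1.18138377e+00, -1.78518927e-01]), 'qd': array([-0.00049293, -0.00212992, -0.0010269 , -0.00221741,  0.0017339 ,
        0.00061582]), 'tau': array([-1.23797149e-04, -4.43303597e+01, -1.78586984e+01, -1.29702598e-04,
        3.87575405e-03,  1.68988458e-05]), 'tcp_pos': array([ 0.27440411, -0.56087317,  0.24942967]), 'tool_rot': array([ 9.74254682e-01,  2.25448162e-01, -4.81936528e-05, -9.68274562e-04]), 'force': array([-0.15347797,  0.66805361,  0.40349653]), 'ft_torque': array([-0.05131266,  0.00880614,  0.02778287]), 'gripper_force': 0.0, 'finger_gap': 1.0028940253310896}
```

View pics/scene0.png

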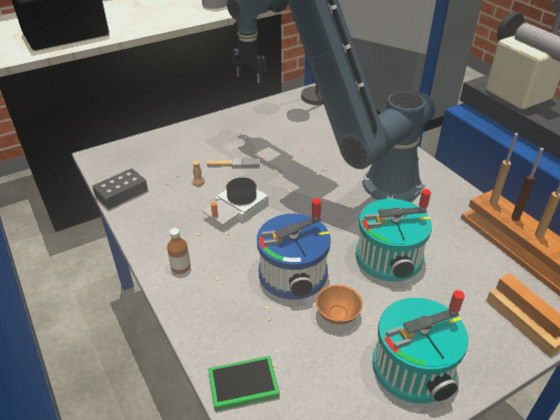

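View pics/top0.png

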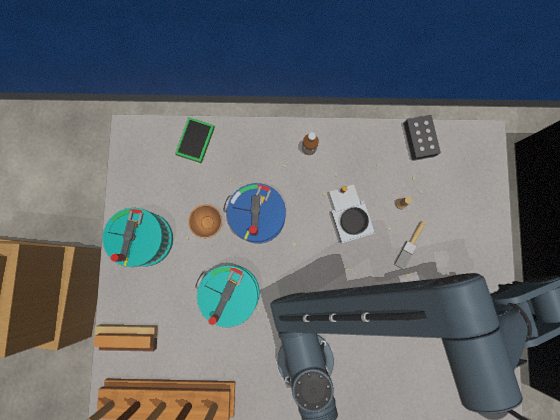

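```bash
python3 - <<'E'
import cv2, numpy as np
t=cv2.imread("pics/top0.png"); s=cv2.imread("pics/scene0.png")
a=cv2.resize(t[165:265,210:390],None,fx=4.4,fy=4.4,interpolation=cv2.INTER_CUBIC)
cv2.imwrite("pics/c_top.png",a)
b=cv2.resize(s[170:305,195:345],None,fx=4.4,fy=4.4,interpolation=cv2.INTER_CUBIC)
cv2.imwrite("pics/c_scene.png",b)
E
```

```text
(no output)
```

View pics/c_top.png

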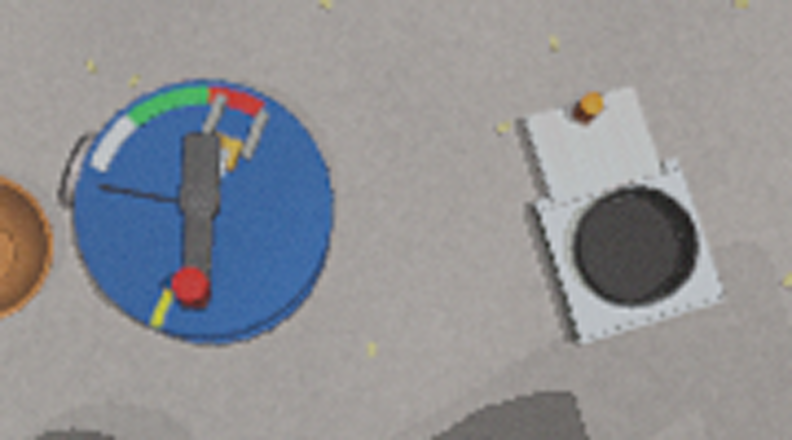

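View pics/c_scene.png

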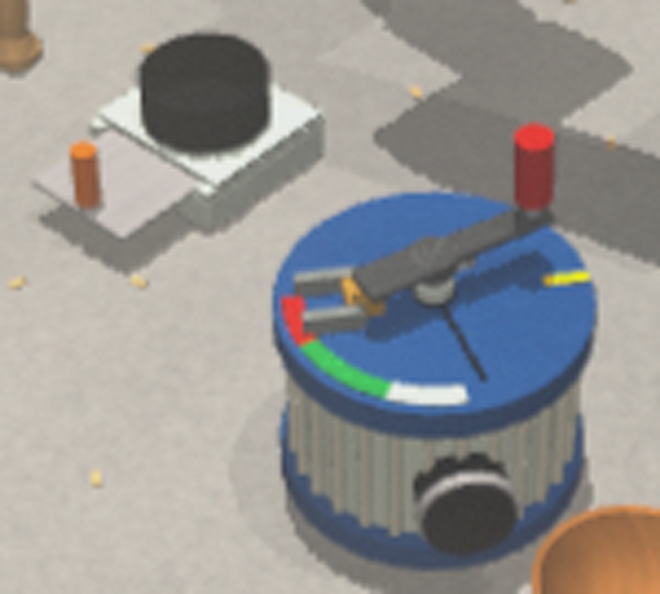

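```bash
cat > h.py <<'E'
from station import manip
import cv2, numpy as np
def ray(c,u,v,z):
    T=c["camera_from_world"];R=T[:3,:3];o=-R.T@T[:3,3]
    d=R.T@np.linalg.inv(c["K"])@[u,v,1]; return o+d*(z-o[2])/d[2]
def proj(c,p):
    T=c["camera_from_world"];q=c["K"]@(T[:3,:3]@p+T[:3,3]);return q[:2]/q[2]
def tri(obs):
    A=[];b=[]
    for c,u,v in obs:
        T=c["camera_from_world"];R=T[:3,:3];o=-R.T@T[:3,3]
        d=R.T@np.linalg.inv(c["K"])@[u,v,1];d/=np.linalg.norm(d);P=np.eye(3)-np.outer(d,d);A.append(P);b.append(P@o)
    return np.linalg.lstsq(np.vstack(A),np.hstack(b),rcond=None)[0]
E
python3 - <<'E'
from h import *
T=manip.camera_info("top");S=manip.camera_info("scene")
t=lambda x,y:(T,x/4.4+210-.4,y/4.4+165-.4); s=lambda x,y:(S,x/4.4+195-.4,y/4.4+170-.4)
pr=lambda n,v:print(n,np.round(v,4))
pr("griptop tri",tri([t(190,284),s(534,138)])); pr("griptop z.252",ray(*t(190,284),.252)); pr("grip scene z.252",ray(*s(534,138),.252))
pr("posttop",tri([t(592,103),s(84,150)])); pr("z.085",ray(*t(592,103),.085));pr("sc",ray(*s(84,150),.085))
pr("mouth",ray(*t(637,246),.083)); pr("mouth sc",ray(*s(205,72),.083))
pr("yel top",[ray(*t(168,292),.15),ray(*t(157,326),.15)]);pr("yel sc",[ray(*s(546,282),.15),ray(*s(590,277),.15)])
im=cv2.imread("pics/top0.png").astype(int);sc=cv2.imread("pics/scene0.png").astype(int)
# lid centre fit by rendering circle: search best centre for mask edge
for nm,c,I,(x0,y0,x1,y1) in(("top",T,im,(220,175,292,250)),("sc",S,sc,(250,205,335,275))):
    g=cv2.Canny(I.astype(np.uint8),60,150).astype(float);m=np.zeros_like(g);m[y0:y1,x0:x1]=1
    g=cv2.GaussianBlur(g*m,(0,0),1.2)
    L=ray(*t(201,206),.15); best=(0,)
    th=np.linspace(0,2*np.pi,180)
    for dx in np.arange(-.02,.021,.001):
        for dy in np.arange(-.02,.021,.001):
            P=np.stack([L[0]+dx+.105*np.cos(th),L[1]+dy+.105*np.sin(th),0*th+.15]);q=c["K"]@(c["camera_from_world"][:3,:3]@P+c["camera_from_world"][:3,3:]);q=(q[:2]/q[2]).astype(np.float32)
            v=cv2.remap(g.astype(np.float32),q[0][None],q[1][None],1).sum()
            if v>best[0]:best=(v,L[0]+dx,L[1]+dy)
    print(nm,np.round(best,4))
E
```

```text
griptop tri [0.465  0.1897 0.2536]
griptop z.252 [0.4643 0.1905 0.252 ]
grip scene z.252 [0.4647 0.1874 0.252 ]
posttop [ 0.6392 -0.1341  0.0857]
z.085 [ 0.6386 -0.1337  0.085 ]
sc [ 0.6395 -0.1357  0.085 ]
mouth [ 0.5174 -0.1714  0.083 ]
mouth sc [ 0.519  -0.1756  0.083 ]
yel top [[0.4662 0.2156 0.15  ]
 [0.4389 0.2236 0.15  ]]
yel sc [[0.4671 0.2127 0.15  ]
 [0.4398 0.2233 0.15  ]]
top [1.70895664e+04 5.32900000e-01 1.89100000e-01]
sc [1.56531865e+04 5.36900000e-01 1.87100000e-01]
```

Request:
{"op": "servo_tool", "data": {"rows": [[[0,0,3.78,0,0,0,1],[0,0,3.78,0,0,0,1],[0,0,0,0.03,-0.018,0,1],[0,0,0,0.03,-0.018,0,1],[0,0,0,0.03,-0.018,0,1],[0,0,0,0.03,-0.018,0,1],[0,0,0,0.03,-0.018,0,1],[0,0,0,0.03,-0.018,0,1]]]}}

```text
t: 0.77
tcp_pos: [0.4116, -0.4003, 0.2499]
tool_rot: [0.987, 0.161, -0.0, -0.0]
force: [-0.7, -1.0, 0.1]
finger_gap: 0.998
gripper_force: 0.0
```

Request:
{"op": "servo_tool", "data": {"rows": [[[0,0,0,0.03,-0.018,0,1],[0,0,0,0.03,-0.018,0,1],[0,0,0,0.03,-0.018,0,1],[0,0,0,0.03,-0.018,0,1],[0,0,0,0.03,-0.018,0,1],[0,0,0,0.03,-0.018,0,1],[0,0,0,0.03,-0.018,0,1],[0,0,0,0.03,-0.018,0,1]]]}}

```text
t: 1.43
tcp_pos: [0.5935, -0.1875, 0.2498]
tool_rot: [0.987, 0.161, -0.0, -0.0]
force: [0.8, -0.6, 0.1]
finger_gap: 1.002
gripper_force: 0.0
```

Request:
{"op": "servo_tool", "data": {"rows": [[[0,0,0,0.03,-0.018,0,1],[0,0,0,0.03,-0.018,0,1],[0,0,0,0,0,0.02,1],[0,0,0,0,0,0.02,1],[0,0,0,0,0,0.02,1],[0,0,0,0,0,0,1]]]}}

```text
t: 1.93
tcp_pos: [0.6355, -0.1344, 0.1854]
tool_rot: [0.987, 0.161, -0.004, -0.003]
force: [-1.2, 0.8, -0.7]
finger_gap: 0.998
gripper_force: 0.0
```

```bash
python3 - <<'E'
from h import *
c=manip.camera_info("wrist"); s=manip.sense(); im=manip.snapshot("wrist"); cv2.imwrite("pics/w1.png",im)
print(s["t"],s["tcp_pos"],s["tool_rot"],s["force"])
for p in((.639,-.1345,.085),(.518,-.173,.083),(.518+.065*.948,-.173+.065*.317,.043)): print(proj(c,np.array(p)))
np.save("w1.npy",np.array([c["K"],c["camera_from_world"][:3,:3]])); np.save("w1t.npy",c["camera_from_world"])
E
```

```text
1.9333 [ 0.63546261 -0.13438496  0.18542511] [ 0.98692849  0.16108025 -0.00432296 -0.00257175] [-1.19274798  0.82057225 -0.66569946]
[276.53680377 212.34282739]
[273.86775751 358.76063833]
[274.13236147 264.93928182]
```

View pics/w1.png

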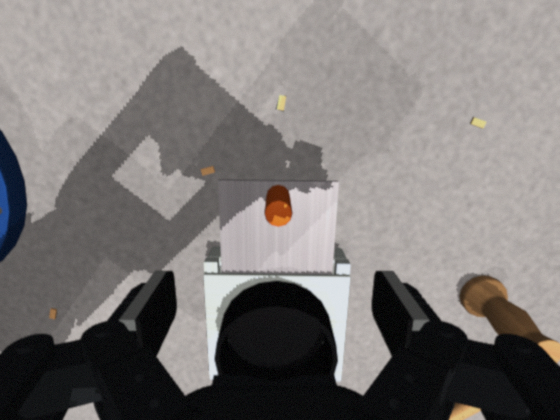

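Request:
{"op": "servo_tool", "data": {"rows": [[[0,0,0,0.003,0,0.029,1],[0,0,0,0,0,0.029,1],[0,0,0,0,0,0.029,1],[0,0,0,0,0,0.029,1],[0,0,0,0,0,0,-1],[0,0,0,0,0,0,-1],[0,0,0,0,0,0,-1],[0,0,0,0,0,0,-1]]], "squeeze": 25}}

```text
t: 2.65
tcp_pos: [0.6431, -0.1359, 0.0772]
tool_rot: [0.987, 0.161, 0.002, 0.001]
force: [0.3, -0.2, -0.4]
finger_gap: 0.452
gripper_force: 0.0
```

Request:
{"op": "servo_tool", "data": {"rows": [[[0,0,0,0,0,0,-1],[0,0,0,0,0,0,-1],[0,0,0,0,0,0,-1],[0,0,0,0,0,0,-1]]]}}

```text
t: 2.98
tcp_pos: [0.6422, -0.1345, 0.0769]
tool_rot: [0.987, 0.16, 0.001, 0.0]
force: [0.1, 1.9, 5.6]
finger_gap: 0.225
gripper_force: 25.1
```

Request:
{"op": "servo_tool", "data": {"rows": [[[0,0,0,-0.003,0,0,-1],[0,0,0,-0.005,0,0,-1],[0,0,0,-0.005,0,0,-1],[0,0,0,-0.005,0,0,-1],[0,0,0,-0.005,0,0,-1],[0,0,0,-0.005,0,0,-1],[0,0,0,-0.004,0,0,-1],[0,0,0,-0.003,0,0,-1]]]}}

```text
t: 3.65
tcp_pos: [0.6095, -0.1451, 0.0769]
tool_rot: [0.987, 0.16, 0.002, -0.0]
force: [1.3, 5.6, 7.9]
finger_gap: 0.225
gripper_force: 25.3
```

Request:
{"op": "servo_tool", "data": {"rows": [[[0,0,0,-0.003,0,0,-1],[0,0,0,-0.002,0,0,-1],[0,0,0,-0.002,0,0,-1],[0,0,0,0,0,0,-1]]]}}

```text
t: 3.98
tcp_pos: [0.6033, -0.1471, 0.0769]
tool_rot: [0.987, 0.16, 0.003, -0.0]
force: [2.4, 7.3, 7.2]
finger_gap: 0.222
gripper_force: 25.3
```

Request:
{"op": "servo_tool", "data": {"rows": [[[0,0,0,-0.001,0,0,-1],[0,0,0,-0.001,0,0,-1],[0,0,0,-0.001,0,0,-1],[0,0,0,0,0,0,-1]]]}}

```text
t: 4.32
tcp_pos: [0.6032, -0.1472, 0.077]
tool_rot: [0.987, 0.159, 0.006, -0.0]
force: [9.2, 10.4, 4.1]
finger_gap: 0.224
gripper_force: 25.0
```

Request:
{"op": "servo_tool", "data": {"rows": [[[0,0,0,-0.001,0,0,-1],[0,0,0,-0.001,0,0,-1],[0,0,0,0,0,0,-1]]]}}

```text
t: 4.57
tcp_pos: [0.6032, -0.1473, 0.077]
tool_rot: [0.987, 0.159, 0.008, 0.0]
force: [13.1, 13.5, 1.9]
finger_gap: 0.222
gripper_force: 24.9
```

Request:
{"op": "servo_tool", "data": {"rows": [[[0,0,0,0.004,0,0,-1],[0,0,0,0,0,0,0.2],[0,0,0,0,0,0,1],[0,0,0,0,0,0,1],[0,0,0,0,0,0,1],[0,0,0,0,0,-0.02,1],[0,0,0,0,0,-0.04,1],[0,0,0,0,0,-0.04,1]]]}}

```text
t: 5.23
tcp_pos: [0.5986, -0.1487, 0.1733]
tool_rot: [0.987, 0.16, -0.002, -0.001]
force: [0.9, -0.7, -0.2]
finger_gap: 1.0
gripper_force: 0.0
```

Request:
{"op": "servo_tool", "data": {"rows": [[[0,0,0,0,0,-0.04,1],[0,0,0,0,0,-0.04,1],[0,0,0,0,0,-0.04,1],[0,0,0,0,0,-0.03,1],[0,0,0,-0.003,-0.036,0,1],[0,0,0,-0.003,-0.036,0,1],[0,0,0,-0.003,-0.036,0,1],[0,0,0,-0.003,-0.036,0,1]]]}}

```text
t: 5.9
tcp_pos: [0.5421, -0.0154, 0.3242]
tool_rot: [0.987, 0.16, -0.0, -0.0]
force: [-0.1, 1.0, -0.5]
finger_gap: 0.997
gripper_force: 0.0
```

Request:
{"op": "servo_tool", "data": {"rows": [[[0,0,0,-0.003,-0.036,0,1],[0,0,0,-0.003,-0.036,0,1],[0,0,0,-0.003,-0.036,0,1],[0,0,0,-0.003,-0.036,0,1],[0,0,0,-0.003,-0.036,0,1],[0,0,0,-0.003,-0.036,0,1],[0,0,0,0,0,0,1],[0,0,0,0,0,0,1]]]}}

```text
t: 6.57
tcp_pos: [0.4566, 0.1842, 0.3242]
tool_rot: [0.987, 0.162, -0.0, 0.0]
force: [1.0, 0.4, 0.5]
finger_gap: 0.997
gripper_force: 0.0
```

```bash
python3 - <<'E'
from h import *
c=manip.camera_info("wrist"); s=manip.sense(); im=manip.snapshot("wrist"); cv2.imwrite("pics/w2.png",im)
np.savez("w2.npz",K=c["K"],T=c["camera_from_world"])
print(s["t"],s["tcp_pos"],s["tool_rot"],s["force"])
cv2.imwrite("pics/top2.png",manip.snapshot("top")); cv2.imwrite("pics/scene2.png",manip.snapshot("scene"))
T=c["camera_from_world"];print("cam",-T[:3,:3].T@T[:3,3])
for p in((.535,.188,.15),(.465,.1895,.253)): print(proj(c,np.array(p)))
E
```

```text
6.5667 [0.45660406 0.1841911  0.32418226] [ 9.86717852e-01  1.62443069e-01 -2.73907424e-04  2.34154031e-04] [1.03749979 0.36229555 0.51124464]
cam [0.52766516 0.20843028 0.44866075]
[299.04744236 105.55491078]
[270.00991347 217.94058233]
```

View pics/w2.png

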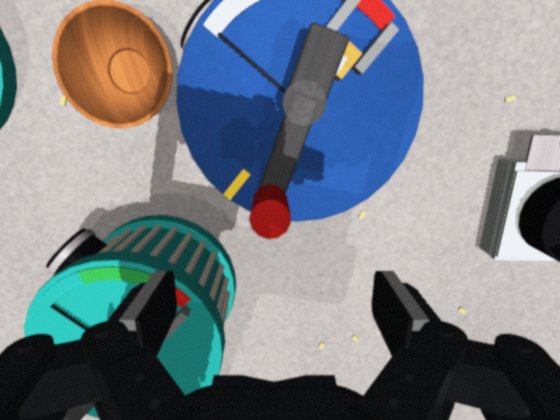

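```bash
python3 - <<'E'
from h import *
from scipy.optimize import least_squares
d=np.load("w2.npz");c={"K":d["K"],"camera_from_world":d["T"]}
im=cv2.imread("pics/w2.png");hsv=cv2.cvtColor(im,cv2.COLOR_BGR2HSV)
m=cv2.inRange(hsv,(100,120,30),(125,255,255))
# lid edge points: outermost blue along rays from the centre
O=proj(c,np.array([.535,.188,.15]));pts=[]
for a in np.radians(np.arange(0,360,2)):
    r=np.arange(90,150,.25);u=O[0]+r*np.cos(a);v=O[1]+r*np.sin(a)
    ok=(u>0)&(u<559)&(v>0)&(v<419)
    if not ok.all():continue
    k=m[np.round(v).astype(int),np.round(u).astype(int)]>0
    if k.any():pts.append((u[k].max() if 0 else u[np.where(k)[0][-1]],v[np.where(k)[0][-1]]))
P=np.array([ray(c,u,v,.15) for u,v in pts])
f=lambda x:np.hypot(P[:,0]-x[0],P[:,1]-x[1])-.105
s=least_squares(f,[.535,.188],loss="soft_l1",f_scale=.001);r=f(s.x);print("lid",s.x,len(P),np.median(abs(r)),np.median(r))
g=cv2.cvtColor(im,cv2.COLOR_BGR2GRAY)
red=cv2.inRange(hsv,(0,150,60),(8,255,255))|cv2.inRange(hsv,(172,150,60),(180,255,255))
for u,v in((304,102),(303,102)):print("boss",[ray(c,u,v,z) for z in(.18,.19)])
print("grip",[ray(c,270,218,z) for z in (.247,.252,.257)])
print("yel",ray(c,247,173,.15),ray(c,227,199,.15))
cv2.imwrite("pics/w2c.png",cv2.resize(im[20:250,190:410],None,fx=2.6,fy=2.6,interpolation=cv2.INTER_CUBIC))
E
```

```text
lid [0.53788119 0.18843935] 124 0.0012970971080723745 -0.0012970971080723745
boss [array([0.5378877, 0.1873674, 0.18     ]), array([0.5375072, 0.1881514, 0.19     ])]
boss [array([0.53764491, 0.18808683, 0.18      ]), array([0.53727344, 0.18884405, 0.19      ])]
grip [array([0.46303884, 0.1889129 , 0.247     ]), array([0.46464119, 0.18939682, 0.252     ]), array([0.46624354, 0.18988074, 0.257     ])]
yel [0.46574529 0.21256601 0.15      ] [0.43678881 0.22278821 0.15      ]
```

View pics/w2c.png

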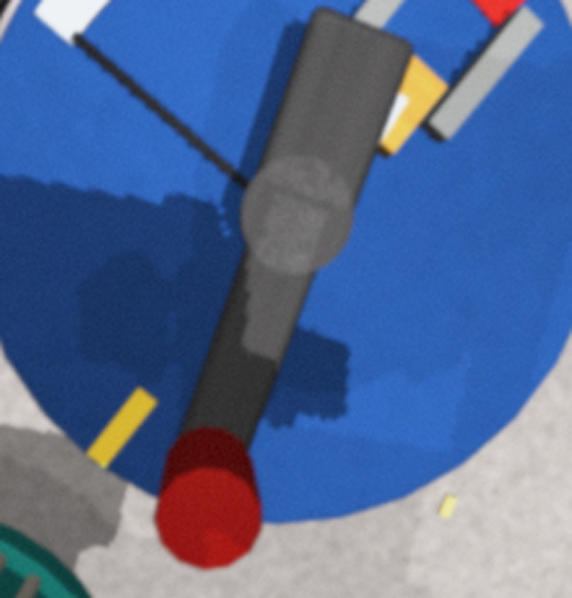

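Request:
{"op": "servo_tool", "data": {"rows": [[[0,0,0,0.005,-0.001,0,1],[0,0,0,0.005,-0.001,0.02,1],[0,0,0,0,0,0.025,1],[0,0,0,0,0,0.025,1],[0,0,0,0,0,0.023,1],[0,0,0,0,0,0,1],[0,0,0,0,0,0,-0.3],[0,0,0,0,0,0,-1]]], "squeeze": 60}}

```text
t: 7.38
tcp_pos: [0.4681, 0.1878, 0.2322]
tool_rot: [0.987, 0.16, 0.001, -0.0]
force: [0.5, 0.8, 0.2]
finger_gap: 0.75
gripper_force: 0.0
```

Request:
{"op": "servo_tool", "data": {"rows": [[[0,0,0,0,0,0,-1],[0,0,0,0,0,0,-1],[0,0,0,0,0,0,-1],[0,0,0,0,0,0,-1],[0,0,0,0,0,0,-1],[0,0,0,0,0,0,-1]]]}}

```text
t: 7.88
tcp_pos: [0.4669, 0.1887, 0.232]
tool_rot: [0.987, 0.161, 0.001, -0.0]
force: [-0.5, 2.0, 3.6]
finger_gap: 0.29
gripper_force: 58.7
```

Request:
{"op": "servo_tool", "data": {"rows": [[[0,0,0,0,0,0.002,-1],[0,0,0,0,0,0,-1],[0,0,0,0,0,0,-1]]]}}

```text
t: 8.13
tcp_pos: [0.4667, 0.1886, 0.2301]
tool_rot: [0.987, 0.161, 0.0, -0.0]
force: [-2.4, 2.2, 8.0]
finger_gap: 0.285
gripper_force: 59.1
```

```bash
cat > nxt.py <<'E'
import sys,json,os
from h import *
# usage: nxt.py  deg,deg,...   (clockwise step of each next row; logs the state, prints the rows)
steps=[float(x) for x in sys.argv[1].split(",")]
s=manip.sense();p=s["tcp_pos"];F=s["force"];R=.0749;cs,sn=np.cos(np.radians(18.53)),np.sin(np.radians(18.53))
S=json.load(open("st.json")) if os.path.exists("st.json") else {"cmd":list(p),"phi":None,"log":[]}
S["log"].append([*p,F[2]]);cmd=np.array(S["cmd"])
L=np.array(S["log"]);C0=np.array([.5405,.1885]);A=[];b=[]
from scipy.optimize import least_squares
C=least_squares(lambda c:np.r_[(np.hypot(L[:,0]-c[0],L[:,1]-c[1])-R)/.0006,(c-C0)/.0025],C0).x
ph=np.arctan2(L[:,1]-C[1],L[:,0]-C[0]);zf=L[:,2]+L[:,3]/3000
W=np.ones(len(L))/.0006
M=np.c_[np.ones(len(L)),np.cos(ph),np.sin(ph)]*W[:,None];pri=np.array([[1/.02,0,0],[0,1/.003,0],[0,0,1/.003]])
q=np.linalg.lstsq(np.vstack([M,pri]),np.r_[zf*W,pri@[.2295,-.003,0]],rcond=None)[0]
zc=lambda a:q@[1,np.cos(a),np.sin(a)]-.0042
phi=S["phi"] if S["phi"] is not None else np.degrees(ph[-1])%360
dz=0 if len(L)<2 else float(np.clip(cmd[2]-p[2],-.003,.003))  # command ahead of measurement
print("t %.2f phi_act %.1f phi_cmd %.1f crank %.2f F %s C %s z %s cmd-p(mm) %s"%(s["t"],np.degrees(ph[-1])%360,phi%360,np.radians(160.5-np.degrees(ph[-1])),np.round(F,1),np.round(C,4),np.round(q*1e3,1),np.round((cmd-p)*1e3,1)))
out=[]
for i,d in enumerate(steps):
    phi-=d;a=np.radians(phi);t=np.array([C[0]+R*np.cos(a),C[1]+R*np.sin(a)])
    k=1/max(1,3-i); g=np.array([*t,zc(a)+dz])-cmd; g=g*np.array([k,k,1])
    g[2]=np.clip(g[2],-.0012,.0012)
    r=np.round([g[0]*cs+g[1]*sn,g[0]*sn-g[1]*cs,-g[2]],4)
    out.append([0,0,0,*r.tolist(),-1]);cmd=cmd+[r[0]*cs+r[1]*sn,r[0]*sn-r[1]*cs,-r[2]]
S["cmd"]=cmd.tolist();S["phi"]=phi;json.dump(S,open("st.json","w"));print(json.dumps([out]))
E
python3 nxt.py 1,2,3,4,4
```

```text
t 8.13 phi_act 179.9 phi_cmd 179.9 crank -0.34 F [-2.4  2.2  8. ] C [0.5415 0.1885] z [229.7  -3.    0. ] cmd-p(mm) [0. 0. 0.]
[[[0, 0, 0, 0.0001, -0.0004, 0.0012, -1], [0, 0, 0, 0.0006, -0.0017, 0.0003, -1], [0, 0, 0, 0.0021, -0.0052, 0.0001, -1], [0, 0, 0, 0.0024, -0.0047, -0.0, -1], [0, 0, 0, 0.0026, -0.0045, 0.0, -1]]]
```

Request:
{"op": "servo_tool", "data": {"rows": [[[0,0,0,0.0001,-0.0004,0.0012,-1],[0,0,0,0.0006,-0.0017,0.0003,-1],[0,0,0,0.0021,-0.0052,0.0001,-1],[0,0,0,0.0024,-0.0047,0,-1],[0,0,0,0.0026,-0.0045,0,-1]]]}}

```text
t: 8.55
tcp_pos: [0.4682, 0.2055, 0.2288]
tool_rot: [0.987, 0.161, -0.001, 0.001]
force: [-3.8, -1.9, 10.8]
finger_gap: 0.287
gripper_force: 59.3
```

```bash
python3 - <<'E'
s=open("nxt.py").read()
s=s.replace("out=[]\n","out=[];a=np.radians(phi);corr=cmd[:2]-C-R*np.array([np.cos(a),np.sin(a)])\n")
s=s.replace("C[1]+R*np.sin(a)])\n","C[1]+R*np.sin(a)])+corr*max(0,1-(i+1)/3)\n")
s=s.replace("k=1/max(1,3-i); ","").replace("; g=g*np.array([k,k,1])","")
open("nxt.py","w").write(s)
E
python3 nxt.py 4.09,4.09,4.09,4.09
```

```text
t 8.55 phi_act 167.2 phi_cmd 165.9 crank -0.12 F [-3.8 -1.9 10.8] C [0.5414 0.189 ] z [229.6  -3.1  -0.5] cmd-p(mm) [ 0.6  1.2 -0.3]
[[[0, 0, 0, 0.0031, -0.0045, 0.0006, -1], [0, 0, 0, 0.0033, -0.0044, 0.0001, -1], [0, 0, 0, 0.0037, -0.004, 0.0002, -1], [0, 0, 0, 0.0039, -0.0037, 0.0001, -1]]]
```

Tracking well; continue, combining each move with the next computation.

Request:
{"op": "servo_tool", "data": {"rows": [[[0,0,0,0.0031,-0.0045,0.0006,-1],[0,0,0,0.0033,-0.0044,0.0001,-1],[0,0,0,0.0037,-0.004,0.0002,-1],[0,0,0,0.0039,-0.0037,0.0001,-1]]]}}

```text
t: 8.88
tcp_pos: [0.4759, 0.2263, 0.2279]
tool_rot: [0.987, 0.161, -0.001, 0.001]
force: [-5.1, -1.4, 11.7]
finger_gap: 0.284
gripper_force: 59.3
```

```bash
python3 nxt.py 4.09,4.09,4.09,4.09
```

```text
t 8.88 phi_act 150.8 phi_cmd 149.6 crank 0.17 F [-5.1 -1.4 11.7] C [0.5414 0.1896] z [229.5  -3.1  -0.7] cmd-p(mm) [ 0.9  0.7 -0.5]
[[[0, 0, 0, 0.0042, -0.0036, 0.0005, -1], [0, 0, 0, 0.0045, -0.0032, 0.0002, -1], [0, 0, 0, 0.0047, -0.003, 0.0001, -1], [0, 0, 0, 0.0047, -0.0024, 0.0002, -1]]]
```

Request:
{"op": "servo_tool", "data": {"rows": [[[0,0,0,0.0042,-0.0036,0.0005,-1],[0,0,0,0.0045,-0.0032,0.0002,-1],[0,0,0,0.0047,-0.003,0.0001,-1],[0,0,0,0.0047,-0.0024,0.0002,-1]]]}}

```text
t: 9.22
tcp_pos: [0.4896, 0.2441, 0.2273]
tool_rot: [0.987, 0.161, -0.0, 0.0]
force: [-5.1, -0.6, 13.1]
finger_gap: 0.288
gripper_force: 59.3
```

```bash
python3 nxt.py 4.09,4.09,4.09,4.09
```

```text
t 9.22 phi_act 133.7 phi_cmd 133.2 crank 0.47 F [-5.1 -0.6 13.1] C [0.5414 0.1899] z [230.   -2.6  -0.4] cmd-p(mm) [ 0.5  0.2 -0.8]
[[[0, 0, 0, 0.005, -0.0021, 0.0001, -1], [0, 0, 0, 0.0051, -0.0018, 0.0002, -1], [0, 0, 0, 0.0052, -0.0014, 0.0002, -1], [0, 0, 0, 0.0053, -0.001, 0.0002, -1]]]
```

Request:
{"op": "servo_tool", "data": {"rows": [[[0,0,0,0.005,-0.0021,0.0001,-1],[0,0,0,0.0051,-0.0018,0.0002,-1],[0,0,0,0.0052,-0.0014,0.0002,-1],[0,0,0,0.0053,-0.001,0.0002,-1]]]}}

```text
t: 9.55
tcp_pos: [0.5073, 0.2568, 0.2267]
tool_rot: [0.987, 0.161, -0.0, -0.0]
force: [-5.1, 1.4, 12.2]
finger_gap: 0.289
gripper_force: 59.3
```

```bash
python3 nxt.py 4.09,4.09,4.09,4.09
```

```text
t 9.55 phi_act 117.1 phi_cmd 116.8 crank 0.76 F [-5.1  1.4 12.2] C [0.5415 0.19  ] z [230.   -2.6  -0.4] cmd-p(mm) [ 0.3 -0.  -1. ]
[[[0, 0, 0, 0.0053, -0.0006, 0.0003, -1], [0, 0, 0, 0.0054, -0.0002, 0.0002, -1], [0, 0, 0, 0.0054, 0.0001, 0.0002, -1], [0, 0, 0, 0.0053, 0.0006, 0.0002, -1]]]
```

Request:
{"op": "servo_tool", "data": {"rows": [[[0,0,0,0.0053,-0.0006,0.0003,-1],[0,0,0,0.0054,-0.0002,0.0002,-1],[0,0,0,0.0054,0.0001,0.0002,-1],[0,0,0,0.0053,0.0006,0.0002,-1]]]}}

```text
t: 9.88
tcp_pos: [0.5274, 0.2638, 0.226]
tool_rot: [0.987, 0.161, -0.0, -0.0]
force: [-4.7, 1.6, 13.3]
finger_gap: 0.287
gripper_force: 59.4
```

```bash
python3 nxt.py 4.09,4.09,4.09,4.09
```

```text
t 9.88 phi_act 100.8 phi_cmd 100.5 crank 1.04 F [-4.7  1.6 13.3] C [0.5415 0.1901] z [230.4  -2.1  -0.5] cmd-p(mm) [ 0.5 -0.1 -1.1]
[[[0, 0, 0, 0.0053, 0.0009, 0.0, -1], [0, 0, 0, 0.0052, 0.0013, 0.0002, -1], [0, 0, 0, 0.0051, 0.0016, 0.0001, -1], [0, 0, 0, 0.0049, 0.0021, 0.0002, -1]]]
```

Request:
{"op": "servo_tool", "data": {"rows": [[[0,0,0,0.0053,0.0009,0,-1],[0,0,0,0.0052,0.0013,0.0002,-1],[0,0,0,0.0051,0.0016,0.0001,-1],[0,0,0,0.0049,0.0021,0.0002,-1]]]}}

```text
t: 10.22
tcp_pos: [0.5478, 0.265, 0.2253]
tool_rot: [0.987, 0.161, -0.001, -0.001]
force: [-6.1, 2.5, 13.3]
finger_gap: 0.291
gripper_force: 59.5
```

```bash
python3 nxt.py 4.09,4.09,4.09,4.09
```

```text
t 10.22 phi_act 85.2 phi_cmd 84.1 crank 1.31 F [-6.1  2.5 13.3] C [0.5416 0.1902] z [230.4  -2.1  -0.5] cmd-p(mm) [ 1.4 -0.4 -0.9]
[[[0, 0, 0, 0.0048, 0.0023, -0.0, -1], [0, 0, 0, 0.0046, 0.0027, 0.0001, -1], [0, 0, 0, 0.0044, 0.003, 0.0001, -1], [0, 0, 0, 0.0042, 0.0034, 0.0002, -1]]]
```

Request:
{"op": "servo_tool", "data": {"rows": [[[0,0,0,0.0048,0.0023,0,-1],[0,0,0,0.0046,0.0027,0.0001,-1],[0,0,0,0.0044,0.003,0.0001,-1],[0,0,0,0.0042,0.0034,0.0002,-1]]]}}

```text
t: 10.55
tcp_pos: [0.5674, 0.2608, 0.2247]
tool_rot: [0.987, 0.161, -0.002, -0.002]
force: [-8.8, 5.0, 12.3]
finger_gap: 0.289
gripper_force: 59.6
```

```bash
python3 nxt.py 4.09,4.09,4.09,4.09
```

```text
t 10.55 phi_act 69.9 phi_cmd 67.8 crank 1.58 F [-8.8  5.  12.3] C [0.5416 0.1903] z [230.1  -2.4  -0.3] cmd-p(mm) [ 2.5 -1.3 -0.7]
[[[0, 0, 0, 0.004, 0.0036, 0.0002, -1], [0, 0, 0, 0.0036, 0.0039, 0.0001, -1], [0, 0, 0, 0.0034, 0.0041, 0.0002, -1], [0, 0, 0, 0.0031, 0.0044, 0.0001, -1]]]
```

Request:
{"op": "servo_tool", "data": {"rows": [[[0,0,0,0.004,0.0036,0.0002,-1],[0,0,0,0.0036,0.0039,0.0001,-1],[0,0,0,0.0034,0.0041,0.0002,-1],[0,0,0,0.0031,0.0044,0.0001,-1]]]}}

```text
t: 10.88
tcp_pos: [0.5852, 0.2517, 0.2241]
tool_rot: [0.987, 0.161, -0.003, -0.004]
force: [-8.4, 9.4, 12.0]
finger_gap: 0.29
gripper_force: 59.8
```

```bash
python3 nxt.py 4.09,4.09,4.09,4.09
```

```text
t 10.88 phi_act 54.7 phi_cmd 51.4 crank 1.85 F [-8.4  9.4 12. ] C [0.5417 0.1904] z [ 2.299e+02 -2.600e+00 -1.000e-01] cmd-p(mm) [ 3.1 -2.9 -0.7]
[[[0, 0, 0, 0.0028, 0.0046, 0.0003, -1], [0, 0, 0, 0.0024, 0.0047, 0.0002, -1], [0, 0, 0, 0.0021, 0.0049, 0.0001, -1], [0, 0, 0, 0.0017, 0.0051, 0.0001, -1]]]
```

Request:
{"op": "servo_tool", "data": {"rows": [[[0,0,0,0.0028,0.0046,0.0003,-1],[0,0,0,0.0024,0.0047,0.0002,-1],[0,0,0,0.0021,0.0049,0.0001,-1],[0,0,0,0.0017,0.0051,0.0001,-1]]]}}

```text
t: 11.22
tcp_pos: [0.6001, 0.2381, 0.2236]
tool_rot: [0.987, 0.16, -0.002, -0.005]
force: [-8.7, 13.4, 12.8]
finger_gap: 0.288
gripper_force: 60.0
```

```bash
python3 nxt.py 4.09,4.09,4.09,4.09
```

```text
t 11.22 phi_act 39.3 phi_cmd 35.0 crank 2.12 F [-8.7 13.4 12.8] C [0.5418 0.1904] z [ 2.3e+02 -2.6e+00 -2.0e-01] cmd-p(mm) [ 2.9 -4.8 -1. ]
[[[0, 0, 0, 0.0014, 0.0052, 0.0002, -1], [0, 0, 0, 0.001, 0.0052, 0.0001, -1], [0, 0, 0, 0.0006, 0.0053, 0.0, -1], [0, 0, 0, 0.0002, 0.0054, 0.0001, -1]]]
```

Request:
{"op": "servo_tool", "data": {"rows": [[[0,0,0,0.0014,0.0052,0.0002,-1],[0,0,0,0.001,0.0052,0.0001,-1],[0,0,0,0.0006,0.0053,0,-1],[0,0,0,0.0002,0.0054,0.0001,-1]]]}}

```text
t: 11.55
tcp_pos: [0.6112, 0.2203, 0.2236]
tool_rot: [0.987, 0.16, 0.0, -0.006]
force: [-5.5, 15.0, 10.6]
finger_gap: 0.289
gripper_force: 60.0
```

```bash
python3 nxt.py 4.09,4.09,4.09,4.09
```

```text
t 11.55 phi_act 23.3 phi_cmd 18.7 crank 2.39 F [-5.5 15.  10.6] C [0.5419 0.1905] z [229.8  -2.7  -0. ] cmd-p(mm) [ 1.6 -6.  -1.3]
[[[0, 0, 0, -0.0001, 0.0053, 0.0006, -1], [0, 0, 0, -0.0005, 0.0053, 0.0, -1], [0, 0, 0, -0.0009, 0.0053, 0.0, -1], [0, 0, 0, -0.0013, 0.0052, 0.0001, -1]]]
```

Request:
{"op": "servo_tool", "data": {"rows": [[[0,0,0,-0.0001,0.0053,0.0006,-1],[0,0,0,-0.0005,0.0053,0,-1],[0,0,0,-0.0009,0.0053,0,-1],[0,0,0,-0.0013,0.0052,0.0001,-1]]]}}

```text
t: 11.88
tcp_pos: [0.6171, 0.1991, 0.2234]
tool_rot: [0.987, 0.16, 0.003, -0.006]
force: [-1.8, 14.0, 10.8]
finger_gap: 0.286
gripper_force: 60.1
```

```bash
python3 nxt.py 4.09,4.09,4.09,4.09
```

```text
t 11.88 phi_act 6.6 phi_cmd 2.3 crank 2.69 F [-1.8 14.  10.8] C [0.542  0.1905] z [229.7  -2.7   0. ] cmd-p(mm) [-0.3 -5.7 -1.8]
[[[0, 0, 0, -0.0017, 0.0051, 0.0005, -1], [0, 0, 0, -0.002, 0.0049, 0.0, -1], [0, 0, 0, -0.0023, 0.0048, 0.0, -1], [0, 0, 0, -0.0027, 0.0046, -0.0, -1]]]
```

Request:
{"op": "servo_tool", "data": {"rows": [[[0,0,0,-0.0017,0.0051,0.0005,-1],[0,0,0,-0.002,0.0049,0,-1],[0,0,0,-0.0023,0.0048,0,-1],[0,0,0,-0.0027,0.0046,0,-1]]]}}

```text
t: 12.22
tcp_pos: [0.6165, 0.1758, 0.2232]
tool_rot: [0.987, 0.161, 0.004, -0.003]
force: [-0.0, 8.5, 11.1]
finger_gap: 0.286
gripper_force: 60.0
```

```bash
python3 nxt.py 4.09,4.09,4.09,4.09
```

```text
t 12.22 phi_act 348.9 phi_cmd 346.0 crank 3.00 F [-0.   8.5 11.1] C [0.5422 0.1905] z [ 2.297e+02 -2.700e+00  1.000e-01] cmd-p(mm) [-1.7 -3.5 -2.1]
[[[0, 0, 0, -0.003, 0.0044, 0.0003, -1], [0, 0, 0, -0.0033, 0.0042, -0.0, -1], [0, 0, 0, -0.0036, 0.004, -0.0001, -1], [0, 0, 0, -0.0039, 0.0036, -0.0001, -1]]]
```

Request:
{"op": "servo_tool", "data": {"rows": [[[0,0,0,-0.003,0.0044,0.0003,-1],[0,0,0,-0.0033,0.0042,0,-1],[0,0,0,-0.0036,0.004,-0.0001,-1],[0,0,0,-0.0039,0.0036,-0.0001,-1]]]}}

```text
t: 12.55
tcp_pos: [0.6083, 0.1529, 0.223]
tool_rot: [0.987, 0.161, 0.003, -0.0]
force: [-1.0, 1.6, 12.3]
finger_gap: 0.288
gripper_force: 60.2
```

```bash
python3 nxt.py 3.8,3.8,3.8,3.8
```

```text
t 12.55 phi_act 330.4 phi_cmd 329.6 crank 3.32 F [-1.   1.6 12.3] C [0.5423 0.1904] z [ 2.296e+02 -2.700e+00  1.000e-01] cmd-p(mm) [-1.5 -0.3 -2. ]
[[[0, 0, 0, -0.0038, 0.0032, -0.0001, -1], [0, 0, 0, -0.0041, 0.0029, -0.0001, -1], [0, 0, 0, -0.0042, 0.0026, -0.0001, -1], [0, 0, 0, -0.0044, 0.0024, -0.0002, -1]]]
```

Request:
{"op": "servo_tool", "data": {"rows": [[[0,0,0,-0.0038,0.0032,-0.0001,-1],[0,0,0,-0.0041,0.0029,-0.0001,-1],[0,0,0,-0.0042,0.0026,-0.0001,-1],[0,0,0,-0.0044,0.0024,-0.0002,-1]]]}}

```text
t: 12.88
tcp_pos: [0.5943, 0.1348, 0.2229]
tool_rot: [0.987, 0.161, -0.0, 0.001]
force: [-5.1, -4.5, 13.4]
finger_gap: 0.291
gripper_force: 60.3
```

```bash
python3 nxt.py 3.8,3.8,3.8,3.8
```

```text
t 12.88 phi_act 313.1 phi_cmd 314.4 crank 3.62 F [-5.1 -4.5 13.4] C [0.5424 0.1903] z [ 2.296e+02 -2.700e+00  2.000e-01] cmd-p(mm) [ 0.4  2.  -1.5]
[[[0, 0, 0, -0.0045, 0.002, -0.0005, -1], [0, 0, 0, -0.0047, 0.0018, -0.0002, -1], [0, 0, 0, -0.0047, 0.0014, -0.0001, -1], [0, 0, 0, -0.0049, 0.0011, -0.0002, -1]]]
```

Request:
{"op": "servo_tool", "data": {"rows": [[[0,0,0,-0.0045,0.002,-0.0005,-1],[0,0,0,-0.0047,0.0018,-0.0002,-1],[0,0,0,-0.0047,0.0014,-0.0001,-1],[0,0,0,-0.0049,0.0011,-0.0002,-1]]]}}

```text
t: 13.22
tcp_pos: [0.5765, 0.1223, 0.2233]
tool_rot: [0.987, 0.161, -0.003, 0.002]
force: [-6.6, -4.8, 15.7]
finger_gap: 0.29
gripper_force: 60.4
```

```bash
python3 nxt.py 3.9,3.9,3.9,3.9
```

```text
t 13.22 phi_act 296.7 phi_cmd 299.2 crank 3.91 F [-6.6 -4.8 15.7] C [0.5424 0.1901] z [ 2.297e+02 -2.800e+00  1.000e-01] cmd-p(mm) [ 2.4  2.6 -0.9]
[[[0, 0, 0, -0.005, 0.0008, -0.0008, -1], [0, 0, 0, -0.0051, 0.0005, -0.0002, -1], [0, 0, 0, -0.0051, 0.0001, -0.0002, -1], [0, 0, 0, -0.0051, -0.0002, -0.0002, -1]]]
```

Request:
{"op": "servo_tool", "data": {"rows": [[[0,0,0,-0.005,0.0008,-0.0008,-1],[0,0,0,-0.0051,0.0005,-0.0002,-1],[0,0,0,-0.0051,0.0001,-0.0002,-1],[0,0,0,-0.0051,-0.0002,-0.0002,-1]]]}}

```text
t: 13.55
tcp_pos: [0.5566, 0.1155, 0.2243]
tool_rot: [0.987, 0.161, -0.004, 0.001]
force: [-8.7, -2.5, 13.6]
finger_gap: 0.289
gripper_force: 60.4
```

```bash
sed -i 's/^print("t /dz+=(F[2]-12)\/3000*.5\nprint("t /' nxt.py; python3 nxt.py 4,4,4,4
```

```text
t 13.55 phi_act 280.8 phi_cmd 283.6 crank 4.18 F [-8.7 -2.5 13.6] C [0.5424 0.19  ] z [ 2.296e+02 -2.800e+00  1.000e-01] cmd-p(mm) [ 3.4  1.8 -0.4]
[[[0, 0, 0, -0.0052, -0.0006, -0.0008, -1], [0, 0, 0, -0.0051, -0.001, -0.0002, -1], [0, 0, 0, -0.0051, -0.0013, -0.0002, -1], [0, 0, 0, -0.0049, -0.0017, -0.0002, -1]]]
```

Request:
{"op": "servo_tool", "data": {"rows": [[[0,0,0,-0.0052,-0.0006,-0.0008,-1],[0,0,0,-0.0051,-0.001,-0.0002,-1],[0,0,0,-0.0051,-0.0013,-0.0002,-1],[0,0,0,-0.0049,-0.0017,-0.0002,-1]]]}}

```text
t: 13.88
tcp_pos: [0.5365, 0.1144, 0.2257]
tool_rot: [0.987, 0.161, -0.003, -0.0]
force: [-6.4, -0.5, 12.4]
finger_gap: 0.287
gripper_force: 60.2
```

```bash
python3 nxt.py 4.09,4.09,4.09,4.09
```

```text
t 13.88 phi_act 265.5 phi_cmd 267.6 crank 4.45 F [-6.4 -0.5 12.4] C [0.5424 0.1899] z [ 2.296e+02 -2.800e+00  1.000e-01] cmd-p(mm) [ 2.8  0.8 -0.4]
[[[0, 0, 0, -0.0049, -0.0021, -0.0, -1], [0, 0, 0, -0.0048, -0.0024, -0.0002, -1], [0, 0, 0, -0.0046, -0.0027, -0.0002, -1], [0, 0, 0, -0.0044, -0.0031, -0.0002, -1]]]
```

Request:
{"op": "servo_tool", "data": {"rows": [[[0,0,0,-0.0049,-0.0021,0,-1],[0,0,0,-0.0048,-0.0024,-0.0002,-1],[0,0,0,-0.0046,-0.0027,-0.0002,-1],[0,0,0,-0.0044,-0.0031,-0.0002,-1]]]}}

```text
t: 14.22
tcp_pos: [0.5172, 0.1184, 0.2266]
tool_rot: [0.987, 0.161, -0.0, 0.0]
force: [-3.7, -0.4, 13.4]
finger_gap: 0.292
gripper_force: 60.1
```

```bash
python3 nxt.py 4.09,4.09,4.09,4.09,4.09,4.09
```

```text
t 14.22 phi_act 250.6 phi_cmd 251.2 crank 4.71 F [-3.7 -0.4 13.4] C [0.5423 0.1898] z [ 2.297e+02 -2.800e+00  1.000e-01] cmd-p(mm) [ 1.1  0.6 -0.8]
[[[0, 0, 0, -0.0042, -0.0034, -0.0001, -1], [0, 0, 0, -0.0039, -0.0036, -0.0002, -1], [0, 0, 0, -0.0036, -0.0039, -0.0002, -1], [0, 0, 0, -0.0033, -0.0042, -0.0002, -1], [0, 0, 0, -0.003, -0.0044, -0.0001, -1], [0, 0, 0, -0.0027, -0.0046, -0.0002, -1]]]
```

Request:
{"op": "servo_tool", "data": {"rows": [[[0,0,0,-0.0042,-0.0034,-0.0001,-1],[0,0,0,-0.0039,-0.0036,-0.0002,-1],[0,0,0,-0.0036,-0.0039,-0.0002,-1],[0,0,0,-0.0033,-0.0042,-0.0002,-1],[0,0,0,-0.003,-0.0044,-0.0001,-1],[0,0,0,-0.0027,-0.0046,-0.0002,-1]]]}}

```text
t: 14.72
tcp_pos: [0.4913, 0.1339, 0.2278]
tool_rot: [0.987, 0.161, 0.001, 0.001]
force: [-2.9, -3.0, 12.2]
finger_gap: 0.288
gripper_force: 59.8
```

```bash
python3 nxt.py 4.09,4.09,4.09,4.09,4.09,4.09
```

```text
t 14.72 phi_act 227.6 phi_cmd 226.7 crank 5.11 F [-2.9 -3.  12.2] C [0.5423 0.1898] z [229.7  -2.8   0. ] cmd-p(mm) [-0.4  1.3 -0.9]
[[[0, 0, 0, -0.0024, -0.0048, 0.0002, -1], [0, 0, 0, -0.002, -0.005, -0.0002, -1], [0, 0, 0, -0.0017, -0.005, -0.0001, -1], [0, 0, 0, -0.0013, -0.0052, -0.0001, -1], [0, 0, 0, -0.0009, -0.0053, -0.0001, -1], [0, 0, 0, -0.0005, -0.0053, -0.0001, -1]]]
```

Request:
{"op": "servo_tool", "data": {"rows": [[[0,0,0,-0.0024,-0.0048,0.0002,-1],[0,0,0,-0.002,-0.005,-0.0002,-1],[0,0,0,-0.0017,-0.005,-0.0001,-1],[0,0,0,-0.0013,-0.0052,-0.0001,-1],[0,0,0,-0.0009,-0.0053,-0.0001,-1],[0,0,0,-0.0005,-0.0053,-0.0001,-1]]]}}

```text
t: 15.22
tcp_pos: [0.4728, 0.1597, 0.228]
tool_rot: [0.987, 0.161, 0.0, 0.002]
force: [-3.0, -4.9, 12.6]
finger_gap: 0.289
gripper_force: 59.8
```

```bash
python3 nxt.py 4.09,4.09,4.09,4.09,4.09,4.09,4.09,4.09
```

```text
t 15.22 phi_act 203.4 phi_cmd 202.2 crank 5.54 F [-3.  -4.9 12.6] C [0.5422 0.1897] z [229.7  -2.8   0. ] cmd-p(mm) [ 0.1  1.7 -0.7]
[[[0, 0, 0, -0.0002, -0.0053, -0.0003, -1], [0, 0, 0, 0.0002, -0.0054, -0.0, -1], [0, 0, 0, 0.0006, -0.0053, -0.0001, -1], [0, 0, 0, 0.001, -0.0053, -0.0, -1], [0, 0, 0, 0.0014, -0.0051, -0.0, -1], [0, 0, 0, 0.0017, -0.0051, -0.0, -1], [0, 0, 0, 0.0021, -0.0049, -0.0, -1], [0, 0, 0, 0.0024, -0.0048, 0.0, -1]]]
```

Request:
{"op": "servo_tool", "data": {"rows": [[[0,0,0,-0.0002,-0.0053,-0.0003,-1],[0,0,0,0.0002,-0.0054,0,-1],[0,0,0,0.0006,-0.0053,-0.0001,-1],[0,0,0,0.001,-0.0053,0,-1],[0,0,0,0.0014,-0.0051,0,-1],[0,0,0,0.0017,-0.0051,0,-1],[0,0,0,0.0021,-0.0049,0,-1],[0,0,0,0.0024,-0.0048,0,-1]]]}}

```text
t: 15.88
tcp_pos: [0.4676, 0.2023, 0.2281]
tool_rot: [0.987, 0.161, -0.001, 0.001]
force: [-4.5, -1.8, 11.9]
finger_gap: 0.292
gripper_force: 59.6
```

```bash
python3 nxt.py 4.09,4.09,4.09,4.09,4.09,4.09,4.09,4.09
```

```text
t 15.88 phi_act 170.5 phi_cmd 169.4 crank -0.17 F [-4.5 -1.8 11.9] C [0.5421 0.1897] z [229.7  -2.8   0. ] cmd-p(mm) [ 1.   1.2 -0.5]
[[[0, 0, 0, 0.0028, -0.0046, -0.0001, -1], [0, 0, 0, 0.003, -0.0043, 0.0001, -1], [0, 0, 0, 0.0034, -0.0042, 0.0001, -1], [0, 0, 0, 0.0037, -0.0039, 0.0, -1], [0, 0, 0, 0.0039, -0.0036, 0.0001, -1], [0, 0, 0, 0.0042, -0.0033, 0.0001, -1], [0, 0, 0, 0.0044, -0.003, 0.0002, -1], [0, 0, 0, 0.0046, -0.0027, 0.0001, -1]]]
```

Request:
{"op": "servo_tool", "data": {"rows": [[[0,0,0,0.0028,-0.0046,-0.0001,-1],[0,0,0,0.003,-0.0043,0.0001,-1],[0,0,0,0.0034,-0.0042,0.0001,-1],[0,0,0,0.0037,-0.0039,0,-1],[0,0,0,0.0039,-0.0036,0.0001,-1],[0,0,0,0.0042,-0.0033,0.0001,-1],[0,0,0,0.0044,-0.003,0.0002,-1],[0,0,0,0.0046,-0.0027,0.0001,-1]]]}}

```text
t: 16.55
tcp_pos: [0.4865, 0.2408, 0.2276]
tool_rot: [0.987, 0.161, -0.001, 0.0]
force: [-5.1, 0.4, 12.0]
finger_gap: 0.288
gripper_force: 59.5
```

```bash
python3 nxt.py 4.09,4.09,4.09,4.09,4.09,4.09,4.09,4.09
```

```text
t 16.55 phi_act 137.4 phi_cmd 136.7 crank 0.40 F [-5.1  0.4 12. ] C [0.5421 0.1898] z [229.7  -2.8   0. ] cmd-p(mm) [ 1.   0.3 -0.6]
[[[0, 0, 0, 0.0048, -0.0024, 0.0002, -1], [0, 0, 0, 0.005, -0.002, 0.0002, -1], [0, 0, 0, 0.005, -0.0017, 0.0001, -1], [0, 0, 0, 0.0052, -0.0012, 0.0002, -1], [0, 0, 0, 0.0053, -0.0009, 0.0002, -1], [0, 0, 0, 0.0053, -0.0006, 0.0002, -1], [0, 0, 0, 0.0054, -0.0001, 0.0001, -1], [0, 0, 0, 0.0053, 0.0002, 0.0002, -1]]]
```

Request:
{"op": "servo_tool", "data": {"rows": [[[0,0,0,0.0048,-0.0024,0.0002,-1],[0,0,0,0.005,-0.002,0.0002,-1],[0,0,0,0.005,-0.0017,0.0001,-1],[0,0,0,0.0052,-0.0012,0.0002,-1],[0,0,0,0.0053,-0.0009,0.0002,-1],[0,0,0,0.0053,-0.0006,0.0002,-1],[0,0,0,0.0054,-0.0001,0.0001,-1],[0,0,0,0.0053,0.0002,0.0002,-1]]]}}

```text
t: 17.22
tcp_pos: [0.5232, 0.2627, 0.2265]
tool_rot: [0.987, 0.161, -0.001, -0.0]
force: [-4.9, 2.2, 11.9]
finger_gap: 0.285
gripper_force: 59.6
```

```bash
python3 nxt.py 4.09,4.09,4.09,4.09,4.09,4.09
```

```text
t 17.22 phi_act 104.5 phi_cmd 104.0 crank 0.98 F [-4.9  2.2 11.9] C [0.5421 0.1898] z [229.7  -2.8   0. ] cmd-p(mm) [ 0.7 -0.3 -0.9]
[[[0, 0, 0, 0.0053, 0.0006, 0.0005, -1], [0, 0, 0, 0.0053, 0.001, 0.0002, -1], [0, 0, 0, 0.0051, 0.0013, 0.0002, -1], [0, 0, 0, 0.0051, 0.0018, 0.0002, -1], [0, 0, 0, 0.0049, 0.0021, 0.0002, -1], [0, 0, 0, 0.0048, 0.0024, 0.0002, -1]]]
```

Request:
{"op": "servo_tool", "data": {"rows": [[[0,0,0,0.0053,0.0006,0.0005,-1],[0,0,0,0.0053,0.001,0.0002,-1],[0,0,0,0.0051,0.0013,0.0002,-1],[0,0,0,0.0051,0.0018,0.0002,-1],[0,0,0,0.0049,0.0021,0.0002,-1],[0,0,0,0.0048,0.0024,0.0002,-1]]]}}

```text
t: 17.72
tcp_pos: [0.5541, 0.2642, 0.2251]
tool_rot: [0.987, 0.161, -0.002, -0.001]
force: [-7.3, 3.0, 13.3]
finger_gap: 0.29
gripper_force: 59.7
```

```bash
python3 nxt.py 4.15,4.15,4.15,4.15,4.15,4.15
```

```text
t 17.72 phi_act 80.8 phi_cmd 79.5 crank 1.39 F [-7.3  3.  13.3] C [0.5421 0.1898] z [ 2.297e+02 -2.800e+00  1.000e-01] cmd-p(mm) [ 1.7 -0.8 -0.9]
[[[0, 0, 0, 0.0046, 0.0028, 0.0, -1], [0, 0, 0, 0.0045, 0.0031, 0.0002, -1], [0, 0, 0, 0.0042, 0.0034, 0.0002, -1], [0, 0, 0, 0.0039, 0.0038, 0.0002, -1], [0, 0, 0, 0.0036, 0.004, 0.0002, -1], [0, 0, 0, 0.0034, 0.0043, 0.0001, -1]]]
```

Request:
{"op": "servo_tool", "data": {"rows": [[[0,0,0,0.0046,0.0028,0,-1],[0,0,0,0.0045,0.0031,0.0002,-1],[0,0,0,0.0042,0.0034,0.0002,-1],[0,0,0,0.0039,0.0038,0.0002,-1],[0,0,0,0.0036,0.004,0.0002,-1],[0,0,0,0.0034,0.0043,0.0001,-1]]]}}

```text
t: 18.22
tcp_pos: [0.5825, 0.2535, 0.2241]
tool_rot: [0.987, 0.161, -0.003, -0.003]
force: [-8.7, 9.1, 12.4]
finger_gap: 0.292
gripper_force: 59.9
```

```bash
python3 nxt.py 4.15,4.15,4.15,4.15,4.15,4.15
```

```text
t 18.22 phi_act 57.6 phi_cmd 54.6 crank 1.80 F [-8.7  9.1 12.4] C [0.5421 0.1899] z [229.7  -2.8   0. ] cmd-p(mm) [ 3.  -2.7 -0.8]
[[[0, 0, 0, 0.003, 0.0045, 0.0002, -1], [0, 0, 0, 0.0027, 0.0047, 0.0002, -1], [0, 0, 0, 0.0024, 0.0048, 0.0001, -1], [0, 0, 0, 0.002, 0.0051, 0.0002, -1], [0, 0, 0, 0.0016, 0.0052, 0.0001, -1], [0, 0, 0, 0.0012, 0.0052, 0.0001, -1]]]
```

Request:
{"op": "servo_tool", "data": {"rows": [[[0,0,0,0.003,0.0045,0.0002,-1],[0,0,0,0.0027,0.0047,0.0002,-1],[0,0,0,0.0024,0.0048,0.0001,-1],[0,0,0,0.002,0.0051,0.0002,-1],[0,0,0,0.0016,0.0052,0.0001,-1],[0,0,0,0.0012,0.0052,0.0001,-1]]]}}

```text
t: 18.72
tcp_pos: [0.6046, 0.2322, 0.2234]
tool_rot: [0.987, 0.16, -0.001, -0.006]
force: [-6.9, 15.6, 12.2]
finger_gap: 0.285
gripper_force: 60.1
```

```bash
python3 nxt.py 4.09,4.09,4.09,4,4,3.9
```

```text
t 18.72 phi_act 34.1 phi_cmd 29.7 crank 2.21 F [-6.9 15.6 12.2] C [0.5422 0.1899] z [229.7  -2.8   0. ] cmd-p(mm) [ 2.6 -5.3 -1.1]
[[[0, 0, 0, 0.0009, 0.0053, 0.0004, -1], [0, 0, 0, 0.0005, 0.0053, 0.0001, -1], [0, 0, 0, 0.0001, 0.0054, 0.0, -1], [0, 0, 0, -0.0003, 0.0052, 0.0001, -1], [0, 0, 0, -0.0007, 0.0052, 0.0, -1], [0, 0, 0, -0.0009, 0.005, 0.0001, -1]]]
```

Request:
{"op": "servo_tool", "data": {"rows": [[[0,0,0,0.0009,0.0053,0.0004,-1],[0,0,0,0.0005,0.0053,0.0001,-1],[0,0,0,0.0001,0.0054,0,-1],[0,0,0,-0.0003,0.0052,0.0001,-1],[0,0,0,-0.0007,0.0052,0,-1],[0,0,0,-0.0009,0.005,0.0001,-1]]]}}

```text
t: 19.22
tcp_pos: [0.6166, 0.2028, 0.2233]
tool_rot: [0.987, 0.16, 0.002, -0.006]
force: [-1.4, 14.4, 10.3]
finger_gap: 0.284
gripper_force: 60.2
```

```bash
python3 nxt.py 3.8,3.8,3.8,3.8,3.8,3.8
```

```text
t 19.22 phi_act 9.8 phi_cmd 5.5 crank 2.63 F [-1.4 14.4 10.3] C [0.5422 0.1899] z [229.7  -2.8   0. ] cmd-p(mm) [ 0.2 -5.7 -1.7]
[[[0, 0, 0, -0.0013, 0.0048, 0.0009, -1], [0, 0, 0, -0.0016, 0.0047, -0.0, -1], [0, 0, 0, -0.0019, 0.0046, -0.0, -1], [0, 0, 0, -0.0022, 0.0044, -0.0, -1], [0, 0, 0, -0.0025, 0.0043, -0.0001, -1], [0, 0, 0, -0.0027, 0.0041, -0.0, -1]]]
```

Request:
{"op": "servo_tool", "data": {"rows": [[[0,0,0,-0.0013,0.0048,0.0009,-1],[0,0,0,-0.0016,0.0047,0,-1],[0,0,0,-0.0019,0.0046,0,-1],[0,0,0,-0.0022,0.0044,0,-1],[0,0,0,-0.0025,0.0043,-0.0001,-1],[0,0,0,-0.0027,0.0041,0,-1]]]}}

```text
t: 19.72
tcp_pos: [0.6153, 0.1705, 0.223]
tool_rot: [0.987, 0.161, 0.003, -0.003]
force: [-0.0, 5.9, 11.4]
finger_gap: 0.286
gripper_force: 60.1
```

```bash
python3 nxt.py 3.8,3.8,3.8,3.8
```

```text
t 19.72 phi_act 345.1 phi_cmd 342.7 crank 3.06 F [-0.   5.9 11.4] C [0.5423 0.1899] z [ 2.297e+02 -2.800e+00  1.000e-01] cmd-p(mm) [-1.6 -2.8 -2.2]
[[[0, 0, 0, -0.003, 0.004, 0.0003, -1], [0, 0, 0, -0.0033, 0.0037, -0.0001, -1], [0, 0, 0, -0.0036, 0.0035, -0.0001, -1], [0, 0, 0, -0.0037, 0.0033, -0.0001, -1]]]
```

Request:
{"op": "servo_tool", "data": {"rows": [[[0,0,0,-0.003,0.004,0.0003,-1],[0,0,0,-0.0033,0.0037,-0.0001,-1],[0,0,0,-0.0036,0.0035,-0.0001,-1],[0,0,0,-0.0037,0.0033,-0.0001,-1]]]}}

```text
t: 20.05
tcp_pos: [0.6064, 0.1495, 0.2228]
tool_rot: [0.987, 0.161, 0.002, -0.0]
force: [-2.3, 0.1, 12.1]
finger_gap: 0.285
gripper_force: 60.4
```

```bash
python3 nxt.py 3.8,3.8,3.8,3.8
```

```text
t 20.05 phi_act 327.8 phi_cmd 327.5 crank 3.36 F [-2.3  0.1 12.1] C [0.5423 0.1899] z [ 2.297e+02 -2.800e+00  1.000e-01] cmd-p(mm) [-0.9  0.1 -1.9]
[[[0, 0, 0, -0.004, 0.003, -0.0004, -1], [0, 0, 0, -0.0041, 0.0027, -0.0001, -1], [0, 0, 0, -0.0043, 0.0025, -0.0001, -1], [0, 0, 0, -0.0045, 0.0021, -0.0002, -1]]]
```

Request:
{"op": "servo_tool", "data": {"rows": [[[0,0,0,-0.004,0.003,-0.0004,-1],[0,0,0,-0.0041,0.0027,-0.0001,-1],[0,0,0,-0.0043,0.0025,-0.0001,-1],[0,0,0,-0.0045,0.0021,-0.0002,-1]]]}}

```text
t: 20.38
tcp_pos: [0.5917, 0.1324, 0.2229]
tool_rot: [0.987, 0.161, -0.001, 0.001]
force: [-4.8, -4.0, 13.4]
finger_gap: 0.289
gripper_force: 60.3
```

```bash
python3 nxt.py 3.9,3.9,3.9,3.9
```

```text
t 20.38 phi_act 310.7 phi_cmd 312.3 crank 3.66 F [-4.8 -4.  13.4] C [0.5423 0.1898] z [ 2.297e+02 -2.800e+00  1.000e-01] cmd-p(mm) [ 1.   2.  -1.3]
[[[0, 0, 0, -0.0047, 0.0019, -0.0009, -1], [0, 0, 0, -0.0049, 0.0016, -0.0002, -1], [0, 0, 0, -0.0049, 0.0013, -0.0001, -1], [0, 0, 0, -0.005, 0.0008, -0.0002, -1]]]
```

Request:
{"op": "servo_tool", "data": {"rows": [[[0,0,0,-0.0047,0.0019,-0.0009,-1],[0,0,0,-0.0049,0.0016,-0.0002,-1],[0,0,0,-0.0049,0.0013,-0.0001,-1],[0,0,0,-0.005,0.0008,-0.0002,-1]]]}}

```text
t: 20.72
tcp_pos: [0.573, 0.1206, 0.2236]
tool_rot: [0.987, 0.161, -0.003, 0.001]
force: [-8.0, -4.6, 14.2]
finger_gap: 0.286
gripper_force: 60.4
```

```bash
python3 nxt.py 4,4,4,4,4,4
```

```text
t 20.72 phi_act 293.9 phi_cmd 296.7 crank 3.95 F [-8.  -4.6 14.2] C [0.5424 0.1898] z [ 2.296e+02 -2.800e+00  1.000e-01] cmd-p(mm) [ 3.   2.3 -0.6]
[[[0, 0, 0, -0.0052, 0.0006, -0.001, -1], [0, 0, 0, -0.0052, 0.0002, -0.0002, -1], [0, 0, 0, -0.0053, -0.0001, -0.0002, -1], [0, 0, 0, -0.0052, -0.0006, -0.0002, -1], [0, 0, 0, -0.0051, -0.0008, -0.0001, -1], [0, 0, 0, -0.0051, -0.0013, -0.0002, -1]]]
```

Request:
{"op": "servo_tool", "data": {"rows": [[[0,0,0,-0.0052,0.0006,-0.001,-1],[0,0,0,-0.0052,0.0002,-0.0002,-1],[0,0,0,-0.0053,-0.0001,-0.0002,-1],[0,0,0,-0.0052,-0.0006,-0.0002,-1],[0,0,0,-0.0051,-0.0008,-0.0001,-1],[0,0,0,-0.0051,-0.0013,-0.0002,-1]]]}}

```text
t: 21.22
tcp_pos: [0.5427, 0.1141, 0.2252]
tool_rot: [0.987, 0.161, -0.003, -0.0]
force: [-7.3, -0.2, 13.9]
finger_gap: 0.288
gripper_force: 60.4
```

```bash
python3 nxt.py 4.09,4.09,4.09,4.09,4.09,4.09
```

```text
t 21.22 phi_act 270.2 phi_cmd 272.7 crank 4.37 F [-7.3 -0.2 13.9] C [0.5423 0.1897] z [ 2.297e+02 -2.800e+00  1.000e-01] cmd-p(mm) [ 3.2  0.9 -0.3]
[[[0, 0, 0, -0.0051, -0.0016, -0.0005, -1], [0, 0, 0, -0.005, -0.002, -0.0002, -1], [0, 0, 0, -0.0048, -0.0023, -0.0002, -1], [0, 0, 0, -0.0046, -0.0027, -0.0002, -1], [0, 0, 0, -0.0044, -0.003, -0.0002, -1], [0, 0, 0, -0.0042, -0.0034, -0.0002, -1]]]
```

Request:
{"op": "servo_tool", "data": {"rows": [[[0,0,0,-0.0051,-0.0016,-0.0005,-1],[0,0,0,-0.005,-0.002,-0.0002,-1],[0,0,0,-0.0048,-0.0023,-0.0002,-1],[0,0,0,-0.0046,-0.0027,-0.0002,-1],[0,0,0,-0.0044,-0.003,-0.0002,-1],[0,0,0,-0.0042,-0.0034,-0.0002,-1]]]}}

```text
t: 21.72
tcp_pos: [0.5137, 0.1198, 0.2271]
tool_rot: [0.987, 0.161, -0.0, 0.0]
force: [-3.2, 0.2, 10.6]
finger_gap: 0.29
gripper_force: 60.0
```

```bash
python3 nxt.py 4.09,4.09,4.09,4.09,4.09,4.09,4.09,4.09
```

```text
t 21.72 phi_act 247.7 phi_cmd 248.1 crank 4.76 F [-3.2  0.2 10.6] C [0.5423 0.1897] z [ 2.297e+02 -2.800e+00  1.000e-01] cmd-p(mm) [ 0.8  0.5 -0.7]
[[[0, 0, 0, -0.004, -0.0036, 0.0007, -1], [0, 0, 0, -0.0037, -0.0038, -0.0002, -1], [0, 0, 0, -0.0034, -0.0041, -0.0001, -1], [0, 0, 0, -0.003, -0.0044, -0.0002, -1], [0, 0, 0, -0.0028, -0.0046, -0.0002, -1], [0, 0, 0, -0.0025, -0.0047, -0.0001, -1], [0, 0, 0, -0.002, -0.005, -0.0001, -1], [0, 0, 0, -0.0018, -0.005, -0.0002, -1]]]
```

Request:
{"op": "servo_tool", "data": {"rows": [[[0,0,0,-0.004,-0.0036,0.0007,-1],[0,0,0,-0.0037,-0.0038,-0.0002,-1],[0,0,0,-0.0034,-0.0041,-0.0001,-1],[0,0,0,-0.003,-0.0044,-0.0002,-1],[0,0,0,-0.0028,-0.0046,-0.0002,-1],[0,0,0,-0.0025,-0.0047,-0.0001,-1],[0,0,0,-0.002,-0.005,-0.0001,-1],[0,0,0,-0.0018,-0.005,-0.0002,-1]]]}}

```text
t: 22.38
tcp_pos: [0.4816, 0.1446, 0.2278]
tool_rot: [0.987, 0.161, 0.001, 0.002]
force: [-2.5, -3.4, 12.5]
finger_gap: 0.293
gripper_force: 59.9
```

```bash
python3 nxt.py 4.09,4.09,4.09,4.09,4.09,4.09,4.09
```

```text
t 22.38 phi_act 216.6 phi_cmd 215.4 crank 5.30 F [-2.5 -3.4 12.5] C [0.5423 0.1897] z [ 2.297e+02 -2.800e+00  1.000e-01] cmd-p(mm) [-0.3  1.7 -0.9]
[[[0, 0, 0, -0.0014, -0.0052, -0.0001, -1], [0, 0, 0, -0.001, -0.0052, -0.0001, -1], [0, 0, 0, -0.0006, -0.0053, -0.0001, -1], [0, 0, 0, -0.0003, -0.0054, -0.0001, -1], [0, 0, 0, 0.0002, -0.0053, -0.0001, -1], [0, 0, 0, 0.0005, -0.0053, -0.0, -1], [0, 0, 0, 0.0009, -0.0053, -0.0001, -1]]]
```

Request:
{"op": "servo_tool", "data": {"rows": [[[0,0,0,-0.0014,-0.0052,-0.0001,-1],[0,0,0,-0.001,-0.0052,-0.0001,-1],[0,0,0,-0.0006,-0.0053,-0.0001,-1],[0,0,0,-0.0003,-0.0054,-0.0001,-1],[0,0,0,0.0002,-0.0053,-0.0001,-1],[0,0,0,0.0005,-0.0053,0,-1],[0,0,0,0.0009,-0.0053,-0.0001,-1]]]}}

```text
t: 22.97
tcp_pos: [0.4673, 0.1792, 0.2281]
tool_rot: [0.987, 0.161, -0.001, 0.002]
force: [-3.9, -3.6, 13.6]
finger_gap: 0.289
gripper_force: 59.7
```

```bash
python3 nxt.py 4.09,4.09,4.09,4.09,4.09,3.9,2,0
```

```text
t 22.97 phi_act 187.9 phi_cmd 186.8 crank 5.80 F [-3.9 -3.6 13.6] C [0.5422 0.1897] z [ 2.297e+02 -2.800e+00  1.000e-01] cmd-p(mm) [ 0.6  1.6 -0.6]
[[[0, 0, 0, 0.0013, -0.0052, -0.0005, -1], [0, 0, 0, 0.0016, -0.0051, -0.0, -1], [0, 0, 0, 0.002, -0.0049, -0.0, -1], [0, 0, 0, 0.0023, -0.0048, 0.0, -1], [0, 0, 0, 0.0027, -0.0047, 0.0, -1], [0, 0, 0, 0.0029, -0.0042, 0.0001, -1], [0, 0, 0, 0.0015, -0.0021, 0.0, -1], [0, 0, 0, 0.0, 0.0, 0.0, -1]]]
```

Request:
{"op": "servo_tool", "data": {"rows": [[[0,0,0,0.0013,-0.0052,-0.0005,-1],[0,0,0,0.0016,-0.0051,0,-1],[0,0,0,0.002,-0.0049,0,-1],[0,0,0,0.0023,-0.0048,0,-1],[0,0,0,0.0027,-0.0047,0,-1],[0,0,0,0.0029,-0.0042,0.0001,-1],[0,0,0,0.0015,-0.0021,0,-1],[0,0,0,0,0,0,-1]]]}}

```text
t: 23.63
tcp_pos: [0.4708, 0.2145, 0.2283]
tool_rot: [0.987, 0.161, -0.001, 0.0]
force: [-4.7, -0.4, 12.1]
finger_gap: 0.287
gripper_force: 59.6
```

```bash
cp st.json st_end.json; python3 nxt.py 0; cp st_end.json st.json
```

```text
t 23.63 phi_act 160.9 phi_cmd 160.4 crank -0.01 F [-4.7 -0.4 12.1] C [0.5422 0.1897] z [ 2.297e+02 -2.800e+00  1.000e-01] cmd-p(mm) [ 0.9  0.3 -0.4]
[[[0, 0, 0, 0.0, 0.0, 0.0001, -1]]]
```

Request:
{"op": "servo_tool", "data": {"rows": [[[0,0,0,0,0,-0.002,-1],[0,0,0,0,0,-0.002,-0.5],[0,0,0,0,0,0,0],[0,0,0,0,0,0,0.5],[0,0,0,0,0,0,1],[0,0,0,0,0,0,1],[0,0,0,0,0,0,1],[0,0,0,0,0,0,1]]]}}

```text
t: 24.3
tcp_pos: [0.4716, 0.2143, 0.2308]
tool_rot: [0.987, 0.161, -0.0, 0.0]
force: [-0.1, 0.3, -0.2]
finger_gap: 0.999
gripper_force: 0.0
```

Request:
{"op": "servo_tool", "data": {"rows": [[[0,0,0,0,0,-0.01,1],[0,0,0,0,0,-0.02,1],[0,0,0,0,0,-0.03,1],[0,0,0,0,0,-0.03,1],[0,0,0,0,0,-0.02,1],[0,0,0,0,0,0,1],[0,0,0,0,0,0,1]]]}}

```text
t: 24.88
tcp_pos: [0.4721, 0.2145, 0.3429]
tool_rot: [0.987, 0.161, 0.002, -0.0]
force: [-0.2, 0.3, -1.6]
finger_gap: 0.998
gripper_force: 0.0
```

```bash
python3 - <<'E'
from h import *
c=manip.camera_info("wrist"); s=manip.sense(); im=manip.snapshot("wrist"); cv2.imwrite("pics/w3.png",cv2.resize(im[0:260,130:430],None,fx=2.3,fy=2.3,interpolation=cv2.INTER_CUBIC))
np.savez("w3.npz",K=c["K"],T=c["camera_from_world"]);print(s["t"],s["tcp_pos"],s["force"])
t=manip.snapshot("top");cv2.imwrite("pics/top3.png",t)
E
```

```text
24.8833 [0.47213962 0.21451134 0.34287798] [-0.18933324  0.25939303 -1.61222412]
```

View pics/w3.png

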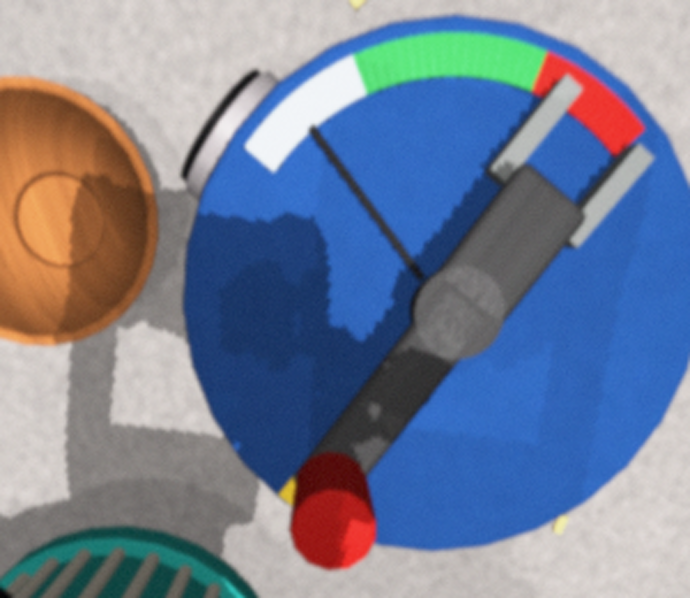

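```bash
python3 - <<'E'
from h import *
T=manip.camera_info("top")
for f in("top0","top3"):
    h=cv2.cvtColor(cv2.imread(f"pics/{f}.png"),cv2.COLOR_BGR2HSV)[170:240,320:390]
    v,u=np.nonzero(cv2.inRange(h,(8,150,150),(20,255,255))); print(f,len(u),u.mean()+320 if len(u) else 0,v.mean()+170 if len(u) else 0, ray(T,u.mean()+320,v.mean()+170,.085) if len(u) else 0)
# grip and mark angle in wrist view
d=np.load("w3.npz");c={"K":d["K"],"camera_from_world":d["T"]}
k=lambda x,y:(x/2.3+130-.3,y/2.3-.3)
g=ray(c,*k(334,527),.2557);b=ray(c,*k(458,312),.19);print(g,b,np.degrees(np.arctan2(g[1]-.1897,g[0]-.5422)),np.degrees(np.arctan2(g[1]-b[1],g[0]-b[0])))
for P in((502,172,573,85),(580,240,645,152)):
    p=ray(c,*k(*P[:2]),.165);q=ray(c,*k(*P[2:]),.165);print(np.degrees(np.arctan2(p[1]-q[1],p[0]-q[0])))
E
```

```text
top0 15 344.0 188.0 [ 0.63861401 -0.13318837  0.085     ]
top3 14 347.5 198.42857142857142 [ 0.59938525 -0.14606141  0.085     ]
[0.46957371 0.21283311 0.2557    ] [0.53672577 0.1891193  0.19      ] 162.33214935662915 160.55004101387223
159.35382110526294
164.20031196025315
```

```bash
python3 -c "
from station import manip
print(manip.sign_off())"
```

```text
the job is handed in; nothing more can be done
None
```

The job is handed in: the blade is shut against its stop, and the crank made two clockwise turns with every force reading at the grip between about 10 and 16 N. Speed worked out from the arm's positions stayed near 0.85 rad/s, and the grip was let go within about 2° of the yellow mark at about 25 s. I did not read the pointer while the crank was turning, and the sign-off gave no verdict.

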